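# Slide the reagent tray home and snap the carrier's bail into its catch

## Task

Make the blood-typing reagent carrier ready for transport: push the tray of vials all the way home against its rear stop, then swing the wire bail over from the back and press its orange grip down until it has snapped under the two yellow hooks of the catch and stays there. Press only as hard as the catch needs, force nothing, and leave the other things on the desk where they are.

Things in the scene. Friction and masses are not known exactly. Their poses are not given: they have to be found in the camera images.
- carrier: Carrier screwed to the desk: grey base 256 x 200 x 12 mm, two blue posts (y = +-91 mm, 88 mm high) holding the bail's hinge, aluminium guide rails (y = +-51 mm, 32 mm high), blue rear stop wall (57 mm high) at x = 51 mm. Origin under the base's middle (x from -126 to 130 mm), on the desk; +x to the rear, -x to the front, where the tray sticks out and the catch stands; z up.
- tray (a joint): Sliding white tray 150 x 88 mm with five lying vials (blue, yellow, white caps): metres it still sticks out towards the carrier's -x; 0 = home against the rear stop, 0.09 at most. Rubs with about 2.5 N, weighs about 0.35 kg, stays where left. Its underside is 22 mm above the desk, its walls and vials reach 46 mm.
- tray_front (a point): Centre of the tray's upright front face (88 mm wide, from 22 to 46 mm above the desk); this point is 36 mm above the desk and at carrier x = -100 mm when the tray is home. Axes as the carrier's.
- bail (a joint): Angle (rad) of the steel wire bail: 0 = in the catch, grows as it swings up and over to the carrier's rear; 1.83 = straight up, 2.8 = open end of travel; down it can be pressed to -0.03. Stiff hinge: it stays where it is left. Merely lying on the hooks' sloping faces it reads 0.08 to 0.25: not yet caught.
- bail_grip (a point): Centre of the orange round grip (16 mm diameter, 70 mm long, along the carrier's y) in the middle of the bail's cross bar (8 mm wire, 156 mm wide). It runs on a circle of 116 mm radius about bail_hinge.
- bail_hinge (a point): Middle of the bail's hinge axis, 75 mm above the desk at carrier x = 0, y = 0; the axis runs along the carrier's y.
- catch_seat (a point): Where the grip's centre lies with the bail in its catch: carrier x = -112 mm, 45 mm above the desk. Yellow spring catch: two hooks 14 mm wide at y = +-58 mm, 78 mm high, that give way as the bar is pressed past their slopes (about 10 to 15 N on the grip) and spring back over it; between them it is 18 mm high. Only 4 mm remain between the closed grip and the tray's front: no room for a finger.
- cup: Bystander: clear specimen jar with red cap, 60 mm diameter, 72 mm high; origin under its middle.
- tube: Bystander: slim white bottle with red cap, 30 mm diameter, 100 mm high; origin under its middle.
- tile: Bystander: white ceramic test tile 120 x 130 x 8 mm lying in front of the carrier; origin under its middle.
- pencil: Bystander: red pencil, 150 x 8 x 8 mm, lying along its x; origin under its middle.

How it is judged:
By the outcome, as a careful person would: the job done as asked, in the order asked, and still so for the second after the job is handed in, with the robot touching nothing.
It also fails if it takes over 72 s, if anything falls off the work surface, if the arm or the gripper's body presses on something with over 40 N, if the wrist force passes 120 N, or if a joint passes its speed limit or range.

## Robot

A 6-joint arm with a two-finger parallel gripper is mounted at the origin on the work surface. World frame = base frame: x ahead of the robot, y to its left, z up, the work surface at z = 0. Lengths are in m, angles in rad, forces in N, time in s.
With the tool pointing down it reaches from about 0.375 to 0.975 m from the base axis. Payload 3.8 kg.
Tool frame: the origin (TCP) lies at the very end of the fingers, on their centre line; the grasp point (between the pads) lies arm.hold_point_z behind it (arm.hold_point_z is the distance from the TCP to the grasp point, in m); x points along the fingers, z is the direction in which the jaws open and shut, and the axes are right-handed (so a half turn about x gives the same grasp; the last joint's range is limited). The gripper opens to 88 mm and grips with 3 to 60 N. Pads are 18 mm wide; open, the fingers measure 123 mm over their backs; the gripper's body (75 mm by 187 mm) begins 45 mm behind the grasp point.
Start: joints at [1.072, 0.264, 1.604, -0, 1.274, -0.037], TCP at [0.301, 0.604, 0.239] pointing down, gripper open.
Joint ranges: [-2.63, 2.63], [-0.94, 2.18], [0.31, 2.57], [-1.31, 4.45], [0, 2.66], [-2.55, 2.55]. Speed limits (rad/s): [2.57, 2.57, 3.14, 3.14, 3.14, 3.14].

## Interface

Orientations are given as a 3x3 rotation matrix whose columns are the frame's x, y, z axes.
In Python, from bench import arm gives the robot as it stands. The module is installed in compiled form; this text tells all that it offers.
- The arm moves only by the tool step_arm, never from a script. Its arguments are lists of equal length, an entry for each row: "xyz": the shift along the tool's x, y, z in m, a list of three; "rot": the turn, a rotation vector about the tool's x, y, z in degrees, a list of three; "grip": the finger opening in m, from 0 to 0.0881. In form: {"xyz": [[x, y, z], ...], "rot": [[ax, ay, az], ...], "grip": [grip, ...]}. A call has 1 to 20 rows; each row shifts and turns the commanded pose from where the row before left it, along the tool's axes as they then stand; what a row does not reach is not made up. A row lasts 1/12 s, in which the tool goes at most 41.7 mm and 7.16 degrees, less where a joint would pass 70% of its speed; a pose out of reach is approached as far as the arm can. A call with a gripper value outside its range is refused whole. The fingers move at their own pace and stop on an object; "newtons" is the grip in N (left out, the last holds). Time passes only in rows, so rows that do not move let the fingers close. It gives the time, the measured TCP pose, the force and the opening at its end, in the units of the state.
- arm.get_obs(): the state, without advancing time (a new reading comes with each control period).
- arm.capture(name): name is "side" or "top" or "wrist"; returns a dict with "color" (384x512x3 uint8, red, green, blue), "fx", "fy", "cx", "cy" (pixels), "T" (4x4, takes a point from camera to world coordinates); the wrist camera has in their place "T_tool_cam" (4x4, takes a point from camera to tool coordinates, whose origin is the TCP and whose axes are the tool frame's). Camera axes: x right, y up, looking along -z (the intrinsics and any distortion apply to the point x, -y, -z); pixel columns grow to the right and rows downward; lengths in m; the calibration is good to about 2 mm. A picture is of the moment at which its call begins: read the wrist's pose just before it. There is no depth.
- arm.finish_job(): hands the job in, once; it reports no verdict.
The state is a dict: "clock": time; "joint_pos": joint angles; "qd": joint speeds; "effort": joint torques, N m; "position": TCP position; "eef_rot": TCP orientation; "force": force on the tool from outside, world axes, zero at the start; "moment": the same for the moment, N m; "finger_gap": finger opening in m.
Only numpy, scipy, OpenCV 4.12 (cv2) and the standard library are available. Lean on these libraries where they do the work, as an engineer would, in place of code of your own. Each camera call takes 0.05 s, during which the arm holds its last target.

## Working session

There is one attempt and no reset: what is moved stays moved. The work goes in short steps, Python scripts to look and compute and a tool call to move; the robot and the scene stay as the last step left them, time stands still between calls to the robot, and variables do not carry over. Pictures are saved under pics/ and viewed, and the job is handed in when it is done.

Besides the shell and the picture viewer there is one more tool, called after "Request:" as name(argument=value, ...) on one line, values as JSON. step_arm: Moves the arm, as the interface text tells. Its arguments: {"type":"object","properties":{"xyz":{"type":"array"},"rot":{"type":"array"},"grip":{"type":"array"},"newtons":{"type":"number"}},"required":["xyz","rot","grip"]}

```bash
mkdir -p pics
python3 - <<'E'
from bench import arm
import cv2,pickle
o=arm.get_obs();print(o, arm.hold_point_z)
for n in ["side","top","wrist"]:
    c=arm.capture(n);pickle.dump(c,open(f"pics/{n}0.pkl","wb"))
    cv2.imwrite(f"pics/{n}0.png",c["color"][:,:,::-1]);print(n,{k:v for k,v in c.items() if k!="color"})
E
```

```text
{'clock': 0.0, 'joint_pos': array([ 1.07211912e+00,  2.64743592e-01,  1.60533793e+00, -3.29943634e-05,
        1.27372966e+00, -3.68645007e-02]), 'qd': array([-0.00082326, -0.00054663, -0.00036721,  0.00035844, -0.00038533,
        0.00065808]), 'effort': array([ 2.15648448e-03, -5.02104414e+01, -3.56875312e+01,  7.30006769e-02,
        2.94921559e-02, -1.72690070e-04]), 'position': array([0.30041264, 0.60367556, 0.23741395]), 'eef_rot': array([[-1.03333353e-03, -8.95250569e-01,  4.45561837e-01],
       [-1.96343166e-03,  4.45563032e-01,  8.95248418e-01],
       [-9.99997539e-01,  5.02599907e-05, -2.21817853e-03]]), 'force': array([-0.50387731,  0.39040516, -0.34862812]), 'moment': array([-0.00215451, -0.01287006,  0.03716628]), 'finger_gap': 0.08811239174451574} 0.0187
side {'fx': 376.59695956821145, 'fy': 376.59695956821145, 'cx': 257.9027944836443, 'cy': 190.27030275507036, 'T': array([[ 0.81203975,  0.3910883 , -0.43317593,  0.2321363 ],
       [-0.58359495,  0.54784617, -0.59940095, -0.52759267],
       [ 0.00289508,  0.73953669,  0.67311003,  0.64877722],
       [ 0.        ,  
[... 165 characters left out ...]
2131874,  0.99449228, -0.10261877,  0.50979343],
       [-0.99962971,  0.02293922,  0.01463697, -0.00823576],
       [ 0.01691034,  0.10226872,  0.99461306,  1.07157982],
       [ 0.        ,  0.        ,  0.        ,  1.        ]])}
wrist {'fx': 326.18697246843755, 'fy': 326.18697246843755, 'cx': 260.56203382516725, 'cy': 187.63763452252354, 'T_tool_cam': array([[-5.24630780e-04,  3.08458809e-01, -9.51237556e-01,
        -1.45254799e-01],
       [-3.77435718e-04,  9.51237558e-01,  3.08459018e-01,
         7.97245417e-02],
       [ 9.99999791e-01,  5.20858126e-04, -3.82625130e-04,
         6.34584738e-04],
       [ 0.00000000e+00,  0.00000000e+00,  0.00000000e+00,
         1.00000000e+00]])}
```

View pics/side0.png

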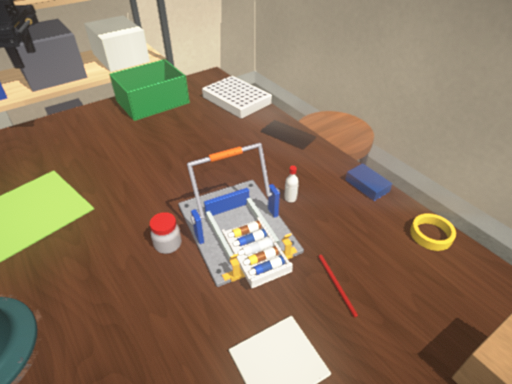

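View pics/top0.png

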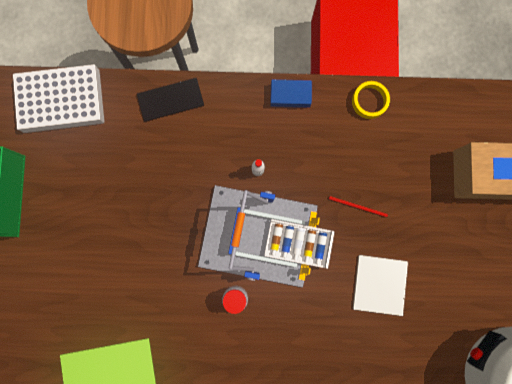

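View pics/wrist0.png

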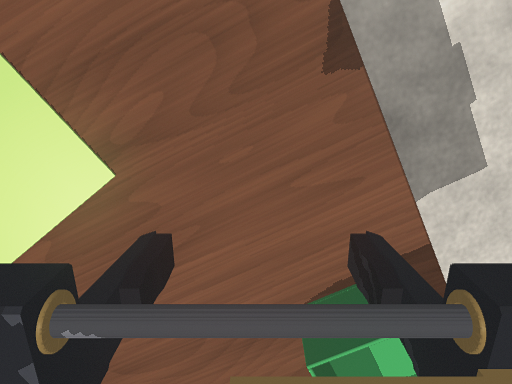

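Run:
```python
import cv2
a=cv2.imread("pics/top0.png")[170:310,190:350];cv2.imwrite("pics/topz.png",cv2.resize(a,None,fx=5,fy=5,interpolation=cv2.INTER_CUBIC)[:600+100,:800][:600])
a=cv2.imread("pics/side0.png")[140:290,140:340];cv2.imwrite("pics/sidez.png",cv2.resize(a,None,fx=4,fy=4,interpolation=cv2.INTER_CUBIC))
```

```text
(no output)
```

View pics/topz.png

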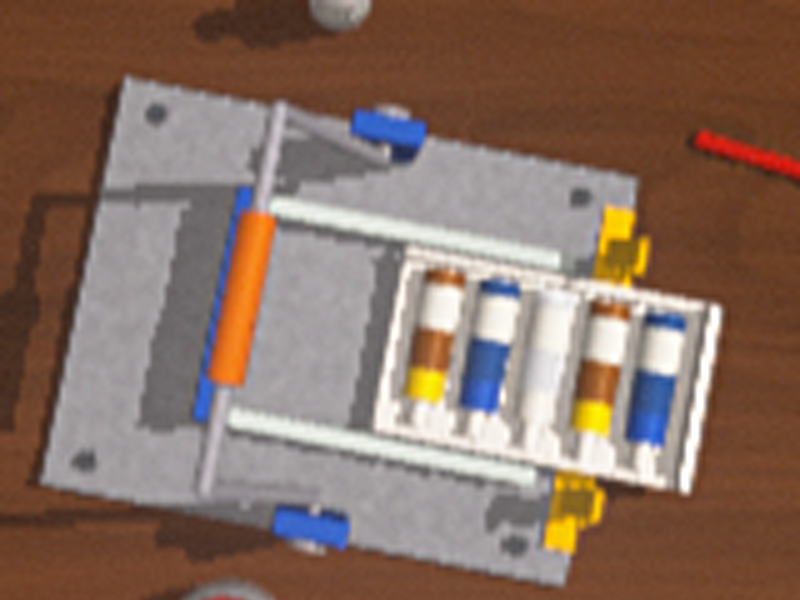

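View pics/sidez.png

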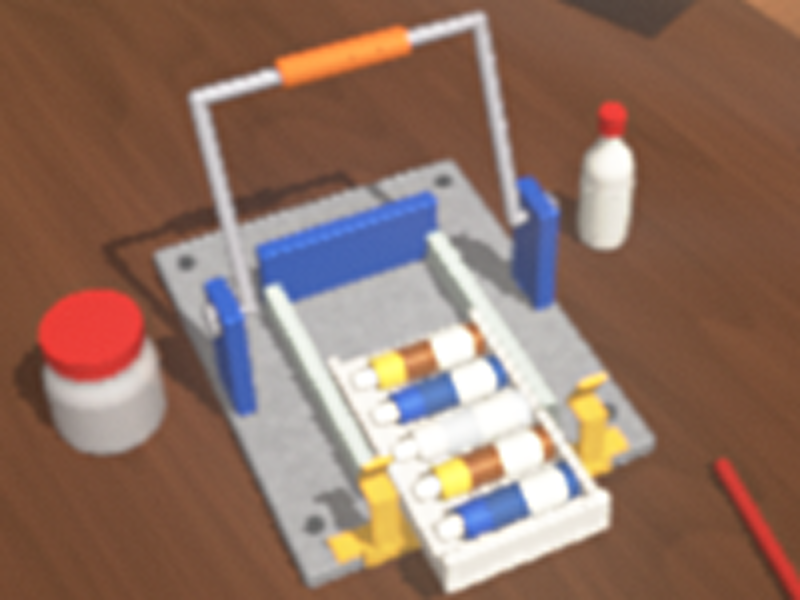

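```bash
cat > h.py <<'E'
import numpy as np,pickle,cv2
from scipy.optimize import least_squares
def proj(c,P,T=None):
    T=c["T"] if T is None else T
    p=(np.atleast_2d(P)-T[:3,3])@T[:3,:3]
    return np.c_[c["cx"]+c["fx"]*p[:,0]/-p[:,2], c["cy"]+c["fy"]*-p[:,1]/-p[:,2]]
def car(q,P):
    P=np.atleast_2d(np.array(P,float)); c,s=np.cos(q[2]),np.sin(q[2])
    return np.c_[q[0]+c*P[:,0]-s*P[:,1], q[1]+s*P[:,0]+c*P[:,1], P[:,2]]
def grip(b):
    a=b-np.arctan2(.030,.112)  # angle above the forward horizontal
    return -.116*np.cos(a), .075+.116*np.sin(a)
E
python3 - <<'E'
from h import *
t=pickle.load(open("pics/top0.pkl","rb"));s=pickle.load(open("pics/side0.pkl","rb"))
zt=lambda p:(np.array(p)+.5)/5-.5+[190,170]
zs=lambda p:(np.array(p)+.5)/4-.5+[140,140]
C=[[.13,-.1,.012],[-.126,-.1,.012],[-.126,.1,.012],[.13,.1,.012]]
ct=zt([[125,75],[637,180],[567,587],[42,485]]);cs=zs([[452,162],[655,440],[310,585],[157,252]])
def geo(v):
    d=v[3]; gx,gz=grip(v[4])
    G=[[gx,-.035,gz],[gx,.035,gz]]; F=[[-.1-d,-.044,.046],[-.1-d,.044,.046]]
    return C+F+G
ot=np.r_[ct,zt([[720,305],[690,492],[258,212],[228,385]])]
os_=np.r_[cs,zs([[608,492],[440,557],[408,40],[280,72]])]
def f(v,sep=False):
    P=car(v[:3],geo(v)); a=proj(t,P)-ot; b=proj(s,P)-os_
    if sep: print(a.round(1).tolist(),b.round(1).tolist())
    return np.r_[a,b].ravel()
r=least_squares(f,[.45,-.03,1.5,.05,2.2],loss='soft_l1');print(r.x);f(r.x,True)
q=r.x
print("grip",car(q[:3],[[grip(q[4])[0],0,grip(q[4])[1]]]),"front",car(q[:3],[[-.1-q[3],0,.036]]),"seat",car(q[:3],[[-.112,0,.045]]))
E
```

```text
[ 0.53524822 -0.02976554  1.39878095  0.06665737  2.25159953]
[[0.1, 0.4], [1.0, -0.3], [0.1, 0.2], [-0.2, -0.2], [-0.6, 0.0], [-1.2, -0.1], [0.3, 0.4], [-0.5, -0.3]] [[0.3, -0.8], [0.6, -0.1], [-0.5, -1.6], [-0.6, -0.0], [-0.0, 0.4], [1.3, 0.7], [-0.4, 0.4], [0.1, 1.2]]
grip [[0.54332801 0.0167416  0.18096133]] front [[ 0.50672176 -0.19396334  0.036     ]] seat [[ 0.51607737 -0.14011262  0.045     ]]
```

```bash
cat >> h.py <<'E'
from scipy.spatial.transform import Rotation as R
Q=np.array([.53525,-.02977,1.39878])
def goal(cx,cyy,z,o=None):
    """tool-frame shift and rotvec(deg) from now to carrier coords, tool down, tool y=+carrier x"""
    from bench import arm
    o=arm.get_obs();p=car(Q,[[cx,cyy,z]])[0]
    c,s=np.cos(Q[2]),np.sin(Q[2]); Rd=np.array([[0,0,-1],[c,s,0],[s,-c,0]]).T
    Rc=o["eef_rot"];d=p-o["position"];i=[[cx-0,cyy,z]]
    l=np.array([[c,s,0],[-s,c,0],[0,0,1]])@(o["position"]-[Q[0],Q[1],0])
    print("t%.2f"%o["clock"],"carrier TCP",l.round(4),"F",o["force"].round(1),"gap",round(o["finger_gap"],4))
    print(" rotvec",np.degrees(R.from_matrix(Rc.T@Rd).as_rotvec()).round(2)," shift now-frame",(Rc.T@d).round(4)," goal-frame",(Rd.T@d).round(4))
E
python3 -c "
from h import *
goal(-.21,0,.30)"
```

```text
t0.15 carrier TCP [0.584  0.3397 0.2377] F [0.9 0.6 0.4] gap 0.0878
 rotvec [ 7.339e+01 -9.000e-02  6.000e-02]  shift now-frame [-0.0612 -0.5525 -0.6639]  goal-frame [-0.0623 -0.794   0.3397]
```

Request:
step_arm(xyz=[[-0.006,0,0],[-0.006,0,0],[-0.006,0,0],[-0.006,0,0],[-0.006,0,0],[-0.006,0,0],[-0.006,0,0],[-0.006,0,0],[-0.006,0,0],[-0.006,0,0],[-0.002,0,0]], rot=[[6.67,0,0],[6.67,0,0],[6.67,0,0],[6.67,0,0],[6.67,0,0],[6.67,0,0],[6.67,0,0],[6.67,0,0],[6.67,0,0],[6.67,0,0],[6.67,0,0]], grip=[0.08,0.07,0.06,0.05,0.04,0.03,0.02,0.01,0,0,0], newtons=10)

```text
clock: 1.07
position: [0.3008, 0.6045, 0.3014]
eef_rot: [[0.0, 0.176, 0.984], [0.001, 0.984, -0.176], [-1.0, 0.001, 0.0]]
force: [-0.0, 0.2, 1.1]
finger_gap: 0.017
```

Request:
step_arm(xyz=[[0,-0.032,0.0136],[0,-0.032,0.0136],[0,-0.032,0.0136],[0,-0.032,0.0136],[0,-0.032,0.0136],[0,-0.032,0.0136],[0,-0.032,0.0136],[0,-0.032,0.0136],[0,-0.032,0.0136],[0,-0.032,0.0136],[0,-0.032,0.0136],[0,-0.032,0.0136]], rot=[[0,0,0],[0,0,0],[0,0,0],[0,0,0],[0,0,0],[0,0,0],[0,0,0],[0,0,0],[0,0,0],[0,0,0],[0,0,0],[0,0,0]], grip=[0,0,0,0,0,0,0,0,0,0,0,0])

```text
clock: 2.07
position: [0.3958, 0.1964, 0.3005]
eef_rot: [[0.0, 0.17, 0.985], [-0.0, 0.985, -0.17], [-1.0, -0.0, 0.0]]
force: [1.0, 0.6, 1.1]
finger_gap: 0.0007
```

```bash
python3 -c "
from h import *
goal(-.21,0,.30)"
```

```text
t2.07 carrier TCP [0.199  0.1762 0.3005] F [1.  0.6 1.1] gap 0.0007
 rotvec [0.05 0.   0.  ]  shift now-frame [ 0.0006 -0.4091  0.1758]  goal-frame [ 0.0005 -0.409   0.1762]
```

Request:
step_arm(xyz=[[0,-0.032,0.0137],[0,-0.032,0.0137],[0,-0.032,0.0137],[0,-0.032,0.0137],[0,-0.032,0.0137],[0,-0.032,0.0137],[0,-0.032,0.0137],[0,-0.032,0.0137],[0,-0.032,0.0137],[0,-0.032,0.0137],[0,-0.032,0.0137],[0,-0.032,0.0137],[0,-0.018,0.008],[0,0,0],[0,0,0]], rot=[[0,0,0],[0,0,0],[0,0,0],[0,0,0],[0,0,0],[0,0,0],[0,0,0],[0,0,0],[0,0,0],[0,0,0],[0,0,0],[0,0,0],[0,0,0],[0,0,0],[0,0,0]], grip=[0,0,0,0,0,0,0,0,0,0,0,0,0,0,0])

```text
clock: 3.32
position: [0.4969, -0.2281, 0.3]
eef_rot: [[-0.001, 0.173, 0.985], [0.001, 0.985, -0.173], [-1.0, 0.001, -0.002]]
force: [-0.1, -0.0, -0.1]
finger_gap: 0.0004
```

Run:
```python
from h import *
goal(-.21,0,.035)
from bench import arm
for n in ["top","side","wrist"]:
    c=arm.capture(n);a=c["color"][:,:,::-1]
    if n!="wrist": print(n,proj(c,car(Q,[[-.21,0,.3],[-.21,0,.034]])).round(0).tolist())
    cv2.imwrite(f"pics/{n}1.png",a)
```

```text
t3.32 carrier TCP [-0.2019  0.0038  0.3   ] F [-0.1 -0.  -0.1] gap 0.0004
 rotvec [-0.1  -0.09 -0.05]  shift now-frame [ 0.265  -0.0083  0.0043]  goal-frame [ 0.265  -0.0081  0.0038]
top [[380.0, 255.0], [347.0, 253.0]]
side [[291.0, 186.0], [282.0, 292.0]]
```

View pics/wrist1.png

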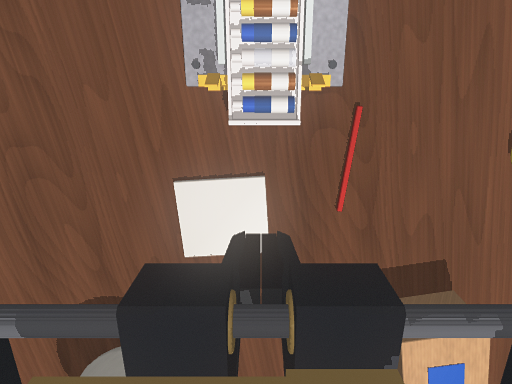

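View pics/side1.png

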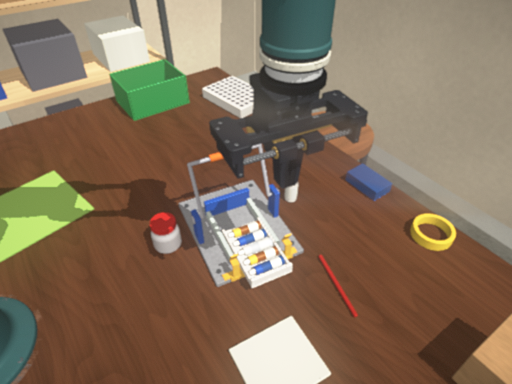

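Request:
step_arm(xyz=[[0.03,-0.008,0.004],[0.035,0,0],[0.035,0,0],[0.035,0,0],[0.035,0,0],[0.035,0,0],[0.03,0,0],[0.02,0,0],[0.01,0,0],[0,0,0],[0,0,0]], rot=[[0,0,0],[0,0,0],[0,0,0],[0,0,0],[0,0,0],[0,0,0],[0,0,0],[0,0,0],[0,0,0],[0,0,0],[0,0,0]], grip=[0,0,0,0,0,0,0,0,0,0,0])

```text
clock: 4.38
position: [0.5002, -0.2354, 0.0363]
eef_rot: [[0.0, 0.17, 0.986], [-0.0, 0.986, -0.17], [-1.0, 0.0, 0.0]]
force: [0.7, 0.6, 0.3]
finger_gap: 0.0006
```

Run:
```python
from h import *
goal(-.18,0,.034)
from bench import arm
c=arm.capture("side");a=c["color"][150:300,180:360,::-1]
cv2.imwrite("pics/s2.png",cv2.resize(a,None,fx=4,fy=4,interpolation=cv2.INTER_CUBIC))
```

```text
t4.38 carrier TCP [-0.2086 -0.0007  0.0363] F [0.7 0.6 0.3] gap 0.0006
 rotvec [ 0.09  0.01 -0.  ]  shift now-frame [ 0.0023  0.0286 -0.0006]  goal-frame [ 0.0023  0.0286 -0.0007]
```

View pics/s2.png

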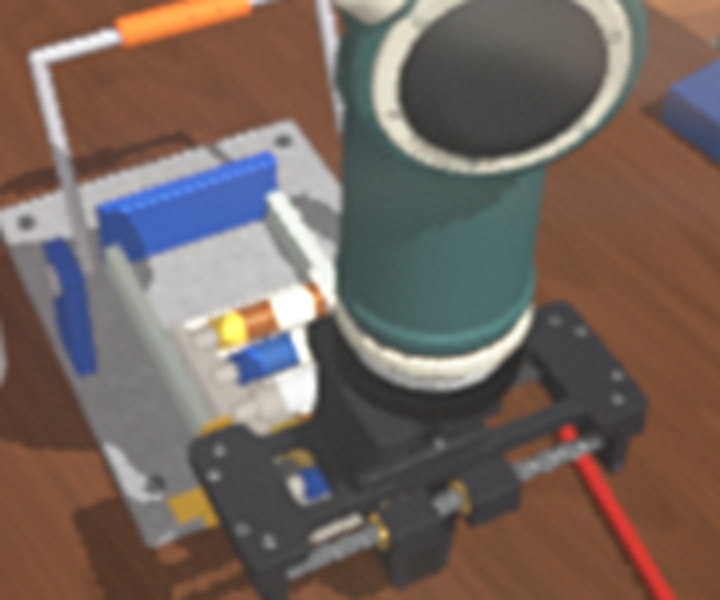

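Request:
step_arm(xyz=[[0.001,0.008,0],[0.001,0.008,0],[0,0.008,0],[0,0.007,0],[0,0.007,0],[0,0.007,0],[0,0.006,0],[0,0.006,0]], rot=[[0,0,0],[0,0,0],[0,0,0],[0,0,0],[0,0,0],[0,0,0],[0,0,0],[0,0,0]], grip=[0,0,0,0,0,0,0,0])

```text
clock: 5.1
position: [0.5102, -0.1795, 0.0342]
eef_rot: [[0.001, 0.17, 0.985], [-0.001, 0.985, -0.17], [-1.0, -0.001, 0.001]]
force: [0.8, -3.2, 2.7]
finger_gap: 0.0003
```

Run:
```python
from h import *
goal(-.112,0,.034)
```

```text
t5.10 carrier TCP [-0.1519 -0.0009  0.0342] F [ 0.8 -3.2  2.7] gap 0.0003
 rotvec [0.04 0.07 0.03]  shift now-frame [ 0.0001  0.0399 -0.0009]  goal-frame [ 0.0002  0.0399 -0.0009]
```

Request:
step_arm(xyz=[[0,0.006,-0.001],[0,0.006,0],[0,0.006,0],[0,0.006,0],[0,0.004,0],[0,0.003,0],[0,0.002,0],[0,0.001,0]], rot=[[0,0,0],[0,0,0],[0,0,0],[0,0,0],[0,0,0],[0,0,0],[0,0,0],[0,0,0]], grip=[0,0,0,0,0,0,0,0])

```text
clock: 5.77
position: [0.5143, -0.1459, 0.0336]
eef_rot: [[-0.0, 0.17, 0.985], [0.0, 0.985, -0.17], [-1.0, 0.0, -0.0]]
force: [0.8, -2.5, 0.9]
finger_gap: 0.0009
```

Request:
step_arm(xyz=[[0,0.002,0],[0,0.002,0]], rot=[[0,0,0],[0,0,0]], grip=[0,0])

```text
clock: 5.93
position: [0.515, -0.1422, 0.0336]
eef_rot: [[-0.0, 0.171, 0.985], [0.0, 0.985, -0.171], [-1.0, -0.0, -0.0]]
force: [1.5, -3.5, 0.3]
finger_gap: 0.0005
```

Run:
```python
from h import *
goal(-.112,0,.034)
```

```text
t5.93 carrier TCP [-0.1143  0.0007  0.0336] F [ 1.5 -3.5  0.3] gap 0.0005
 rotvec [ 0.01 -0.01  0.  ]  shift now-frame [-0.0004  0.0023  0.0007]  goal-frame [-0.0004  0.0023  0.0007]
```

Now 2 mm at a time, watching the force.

Request:
step_arm(xyz=[[0,0.002,0]], rot=[[0,0,0]], grip=[0])

```text
clock: 6.02
position: [0.5153, -0.1403, 0.0336]
eef_rot: [[-0.0, 0.171, 0.985], [0.0, 0.985, -0.171], [-1.0, -0.0, -0.0]]
force: [1.7, -3.1, 0.2]
finger_gap: 0.0001
```

Request:
step_arm(xyz=[[0,0.002,0]], rot=[[0,0,0]], grip=[0])

```text
clock: 6.1
position: [0.5157, -0.1383, 0.0337]
eef_rot: [[-0.0, 0.171, 0.985], [-0.0, 0.985, -0.171], [-1.0, -0.0, -0.0]]
force: [1.2, -3.2, -0.5]
finger_gap: 0.0007
```

Request:
step_arm(xyz=[[0,0.001,0]], rot=[[0,0,0]], grip=[0])

```text
clock: 6.18
position: [0.5158, -0.1376, 0.0337]
eef_rot: [[-0.0, 0.17, 0.985], [-0.001, 0.985, -0.17], [-1.0, -0.001, -0.0]]
force: [0.9, -7.2, -0.8]
finger_gap: 0.0002
```

Request:
step_arm(xyz=[[0,0.0005,0]], rot=[[0,0,0]], grip=[0])

```text
clock: 6.27
position: [0.5158, -0.1375, 0.0337]
eef_rot: [[-0.0, 0.17, 0.985], [-0.002, 0.985, -0.17], [-1.0, -0.002, -0.0]]
force: [0.9, -7.3, -0.0]
finger_gap: 0.0006
```

Request:
step_arm(xyz=[[0,0.0005,0]], rot=[[0,0,0]], grip=[0])

```text
clock: 6.35
position: [0.5158, -0.1375, 0.0337]
eef_rot: [[-0.0, 0.17, 0.986], [-0.002, 0.986, -0.17], [-1.0, -0.002, -0.0]]
force: [-0.5, -9.4, -0.1]
finger_gap: -0.0
```

Run:
```python
from h import *
goal(-.112,0,.034)
```

```text
t6.35 carrier TCP [-0.1095  0.0007  0.0337] F [-0.5 -9.4 -0.1] gap -0.0
 rotvec [ 0.09 -0.    0.14]  shift now-frame [-0.0003 -0.0025  0.0007]  goal-frame [-0.0003 -0.0025  0.0007]
```

Request:
step_arm(xyz=[[0,-0.01,0],[0,-0.015,0],[-0.02,0,0],[-0.035,0,0],[-0.035,0,0],[-0.035,0,0],[-0.035,0,0],[-0.035,0,0],[-0.035,0,0],[-0.02,0,0],[0,0,0],[0,0,0]], rot=[[0,0,0],[0,0,0],[0,0,0],[0,0,0],[0,0,0],[0,0,0],[0,0,0],[0,0,0],[0,0,0],[0,0,0],[0,0,0],[0,0,0]], grip=[0,0,0,0,0,0,0,0,0,0,0,0])

```text
clock: 7.35
position: [0.5119, -0.1609, 0.2846]
eef_rot: [[0.001, 0.171, 0.985], [0.0, 0.985, -0.171], [-1.0, 0.001, 0.001]]
force: [0.3, 0.2, -0.6]
finger_gap: 0.0006
```

Run:
```python
from h import *
goal(.11,0,.285)
from bench import arm
c=arm.capture("wrist");cv2.imwrite("pics/w3.png",c["color"][:,:,::-1])
```

```text
t7.35 carrier TCP [-0.1332  0.0006  0.2846] F [ 0.3  0.2 -0.6] gap 0.0006
 rotvec [ 0.02  0.08 -0.03]  shift now-frame [-0.0003  0.2432  0.0007]  goal-frame [-0.0004  0.2432  0.0006]
```

View pics/w3.png

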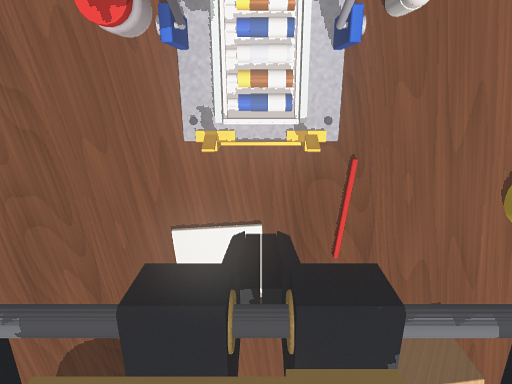

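Request:
step_arm(xyz=[[0,0.03,0],[0,0.035,0],[0,0.035,0],[0,0.035,0],[0,0.035,0],[0,0.033,0],[0,0.025,0],[0,0.015,0],[0,0,0],[0.02,0,0],[0.03,0,0],[0.03,0,0],[0.02,0,0],[0.018,0,0],[0,0,0],[0,0,0]], rot=[[0,0,0],[0,0,0],[0,0,0],[0,0,0],[0,0,0],[0,0,0],[0,0,0],[0,0,0],[0,0,0],[0,0,0],[0,0,0],[0,0,0],[0,0,0],[0,0,0],[0,0,0],[0,0,0]], grip=[0,0,0,0,0,0,0,0,0,0,0,0,0,0,0,0])

```text
clock: 8.73
position: [0.5509, 0.0775, 0.1628]
eef_rot: [[-0.006, 0.171, 0.985], [-0.001, 0.985, -0.171], [-1.0, -0.002, -0.006]]
force: [0.2, -0.0, 0.4]
finger_gap: 0.0006
```

Run:
```python
from h import *
goal(.07,0,.166)
from bench import arm
for n in("side","top"):
    c=arm.capture(n);cv2.imwrite(f"pics/{n}4.png",c["color"][:,:,::-1])
```

```text
t8.73 carrier TCP [0.1084 0.003  0.1628] F [ 0.2 -0.   0.4] gap 0.0006
 rotvec [-0.01 -0.35  0.1 ]  shift now-frame [-0.0031 -0.0384  0.0029]  goal-frame [-0.0032 -0.0384  0.003 ]
```

View pics/side4.png

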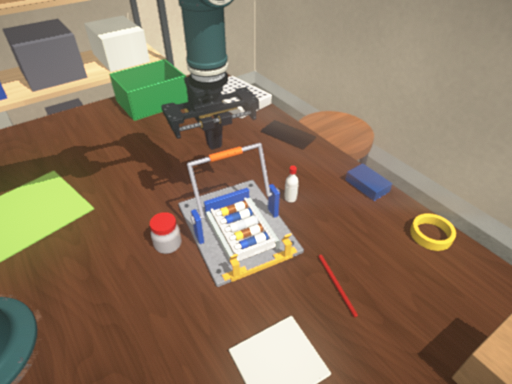

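View pics/top4.png

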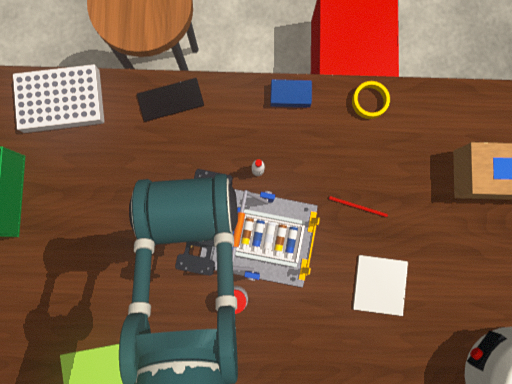

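Request:
step_arm(xyz=[[-0.003,-0.012,0.003],[0,-0.012,0],[0,-0.01,0],[0,-0.008,0],[0,-0.008,0],[0,-0.008,0]], rot=[[0,-0.3,0],[0,0,0],[0,0,0],[0,0,0],[0,0,0],[0,0,0]], grip=[0,0,0,0,0,0])

```text
clock: 9.33
position: [0.5469, 0.0202, 0.1697]
eef_rot: [[0.007, 0.171, 0.985], [0.0, 0.985, -0.171], [-1.0, 0.001, 0.007]]
force: [0.6, 3.0, 2.5]
finger_gap: 0.0002
```

Request:
step_arm(xyz=[[0,-0.008,0],[0,-0.008,0],[0,-0.008,0]], rot=[[0,0,0],[0,0,0],[0,0,0]], grip=[0,0,0])

```text
clock: 9.58
position: [0.5421, -0.0036, 0.1688]
eef_rot: [[0.005, 0.171, 0.985], [-0.001, 0.985, -0.171], [-1.0, -0.0, 0.005]]
force: [-0.8, 1.3, 1.3]
finger_gap: 0.0005
```

Run:
```python
from h import *
goal(-.055,0,.150)
```

```text
t9.58 carrier TCP [ 0.027  -0.0023  0.1688] F [-0.8  1.3  1.3] gap 0.0005
 rotvec [0.03 0.3  0.  ]  shift now-frame [ 0.0187 -0.082  -0.0024]  goal-frame [ 0.0188 -0.082  -0.0023]
```

Request:
step_arm(xyz=[[0,-0.008,0],[0,-0.008,0],[0,-0.008,0],[0.001,-0.008,0],[0.002,-0.008,0],[0.002,-0.008,0],[0.003,-0.008,0],[0.003,-0.008,0],[0.003,-0.008,0],[0.004,-0.006,0],[0,-0.004,0],[0,0,0]], rot=[[0,0,0],[0,0,0],[0,0,0],[0,0,0],[0,0,0],[0,0,0],[0,0,0],[0,0,0],[0,0,0],[0,0,0],[0,0,0],[0,0,0]], grip=[0,0,0,0,0,0,0,0,0,0,0,0])

```text
clock: 10.58
position: [0.5277, -0.0845, 0.15]
eef_rot: [[0.004, 0.171, 0.985], [-0.001, 0.985, -0.171], [-1.0, -0.001, 0.004]]
force: [0.5, 0.0, 0.0]
finger_gap: 0.0004
```

Run:
```python
from h import *
goal(-.0,0,.150)
from bench import arm
c=arm.capture("side");cv2.imwrite("pics/s5.png",cv2.resize(c["color"][120:290,150:350,::-1],None,fx=3.5,fy=3.5,interpolation=cv2.INTER_CUBIC))
c=arm.capture("wrist");cv2.imwrite("pics/w5.png",c["color"][:,:,::-1])
```

```text
t10.58 carrier TCP [-0.0552 -0.0019  0.15  ] F [0.5 0.  0. ] gap 0.0004
 rotvec [-0.01  0.22  0.03]  shift now-frame [-0.      0.0552 -0.0019]  goal-frame [ 0.      0.0552 -0.0019]
```

View pics/s5.png

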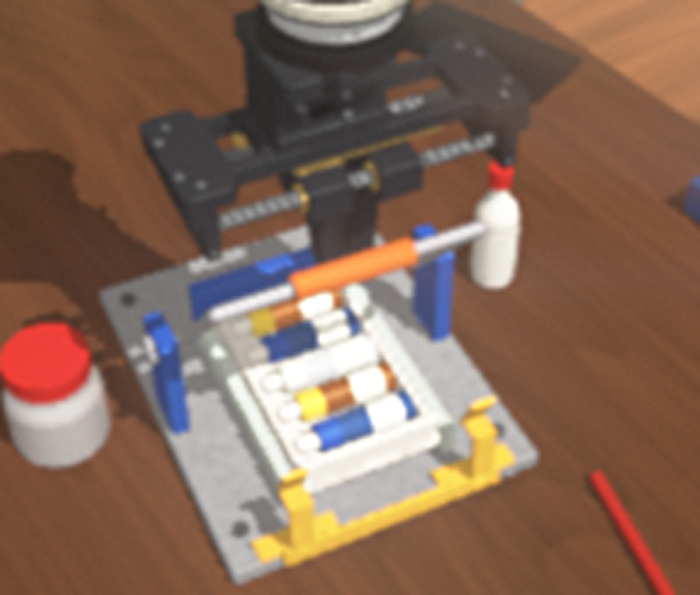

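View pics/w5.png

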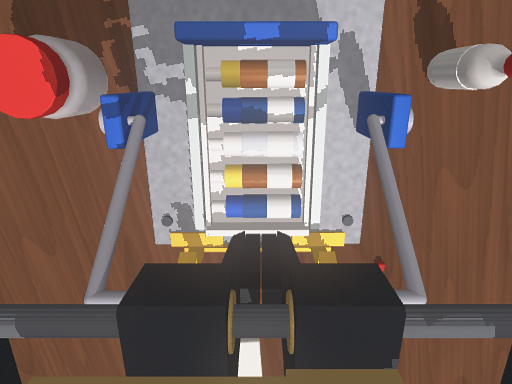

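```bash
cat >> h.py <<'E'
def bail_from_side(u,v):
    s=pickle.load(open("pics/side0.pkl","rb"))
    bs=np.linspace(-.05,2.8,1000); G=np.array([[grip(b)[0],0,grip(b)[1]] for b in bs])
    e=np.linalg.norm(proj(s,car(Q,G))-[u,v],axis=1);i=e.argmin();print("bail",bs[i].round(3),"err px",e[i].round(2),"grip",G[i].round(4))
E
python3 -c "
from h import *
bail_from_side(251.0,196.8)"
```

```text
bail 1.137 err px 0.23 grip [-0.0743  0.      0.164 ]
```

Request:
step_arm(xyz=[[0,0.015,-0.002],[-0.02,0,0],[-0.03,0,0],[-0.01,0,0],[0,0,0],[0,-0.012,0],[0,-0.015,0],[0,-0.01,0],[0,0,0],[0.015,0,0],[0.013,0,0],[0,0,0]], rot=[[0,0,0],[0,0,0],[0,0,0],[0,0,0],[0,0,0],[0,0,0],[0,0,0],[0,0,0],[0,0,0],[0,0,0],[0,0,0],[0,0,0]], grip=[0,0,0,0,0,0,0,0,0,0,0,0])

```text
clock: 11.68
position: [0.5197, -0.1045, 0.1785]
eef_rot: [[-0.002, 0.171, 0.985], [0.001, 0.985, -0.171], [-1.0, 0.001, -0.002]]
force: [-0.6, -0.3, -0.8]
finger_gap: 0.0006
```

Run:
```python
from h import *
goal(-.077,0,.172)
```

```text
t11.68 carrier TCP [-0.0762  0.0025  0.1785] F [-0.6 -0.3 -0.8] gap 0.0006
 rotvec [-0.01 -0.1  -0.04]  shift now-frame [ 0.0065 -0.0008  0.0025]  goal-frame [ 0.0065 -0.0008  0.0025]
```

Request:
step_arm(xyz=[[0.007,0,0.002],[0.007,-0.006,0],[0.008,-0.007,0],[0,0,0]], rot=[[0,0,0],[0,0,0],[0,0,0],[0,0,0]], grip=[0,0,0,0])

```text
clock: 12.02
position: [0.5216, -0.1193, 0.1593]
eef_rot: [[0.004, 0.171, 0.985], [-0.001, 0.985, -0.171], [-1.0, -0.001, 0.004]]
force: [-0.4, 1.0, 0.5]
finger_gap: 0.0006
```

Run:
```python
from h import *
goal(-.109,0,.1217)
from bench import arm
c=arm.capture("side");cv2.imwrite("pics/s6.png",cv2.resize(c["color"][120:290,150:350,::-1],None,fx=3.5,fy=3.5,interpolation=cv2.INTER_CUBIC))
```

```text
t12.02 carrier TCP [-0.0905 -0.0019  0.1593] F [-0.4  1.   0.5] gap 0.0006
 rotvec [0.01 0.22 0.05]  shift now-frame [ 0.0376 -0.0184 -0.0021]  goal-frame [ 0.0376 -0.0185 -0.0019]
```

View pics/s6.png

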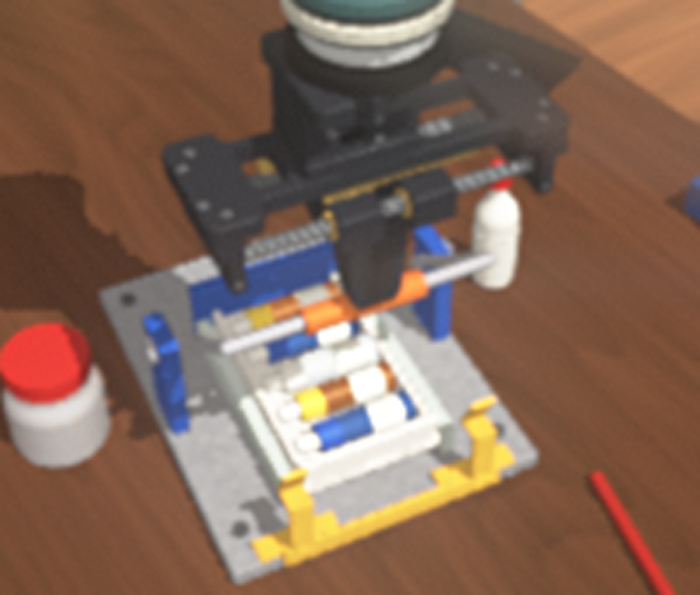

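Request:
step_arm(xyz=[[0.0075,-0.005,-0.001],[0.0075,-0.005,0],[0.0075,-0.004,0],[0.0075,-0.003,0],[0.0075,-0.002,0],[0.0075,-0.003,0],[0.0075,-0.002,0],[0,0,0]], rot=[[0,0,0],[0,0,0],[0,0,0],[0,0,0],[0,0,0],[0,0,0],[0,0,0],[0,0,0]], grip=[0,0,0,0,0,0,0,0])

```text
clock: 12.73
position: [0.5159, -0.1413, 0.1058]
eef_rot: [[0.001, 0.171, 0.985], [0.001, 0.985, -0.171], [-1.0, 0.001, 0.001]]
force: [-0.6, -0.3, -0.3]
finger_gap: 0.0006
```

Run:
```python
from h import *
goal(-.1156,0,.0921)
from bench import arm
c=arm.capture("side");cv2.imwrite("pics/s7.png",cv2.resize(c["color"][120:290,150:350,::-1],None,fx=3.5,fy=3.5,interpolation=cv2.INTER_CUBIC))
```

```text
t12.73 carrier TCP [-0.1132  0.      0.1058] F [-0.6 -0.3 -0.3] gap 0.0006
 rotvec [ 0.    0.08 -0.05]  shift now-frame [ 0.0137 -0.0024 -0.    ]  goal-frame [ 0.0137 -0.0024  0.    ]
```

View pics/s7.png

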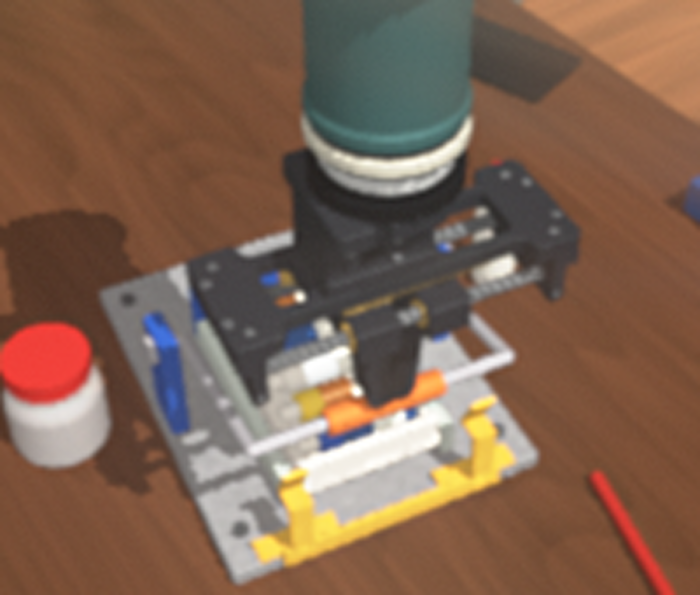

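Request:
step_arm(xyz=[[0.006,-0.001,0],[0.006,-0.001,0],[0.004,0,0],[0.003,0,0]], rot=[[0,0,0],[0,0,0],[0,0,0],[0,0,0]], grip=[0,0,0,0])

```text
clock: 13.12
position: [0.5171, -0.1436, 0.0886]
eef_rot: [[0.005, 0.171, 0.985], [-0.001, 0.985, -0.171], [-1.0, 0.0, 0.005]]
force: [0.5, -0.0, 1.2]
finger_gap: 0.0005
```

Request:
step_arm(xyz=[[0.003,0,0],[0.003,0,0]], rot=[[0,0,0],[0,0,0]], grip=[0,0])

```text
clock: 13.28
position: [0.5173, -0.1436, 0.083]
eef_rot: [[0.005, 0.171, 0.985], [-0.001, 0.985, -0.171], [-1.0, 0.0, 0.005]]
force: [0.3, -0.5, 1.1]
finger_gap: 0.0002
```

Request:
step_arm(xyz=[[0.003,0,0],[0.002,0,0]], rot=[[0,0,0],[0,0,0]], grip=[0,0])

```text
clock: 13.45
position: [0.5173, -0.1437, 0.0781]
eef_rot: [[0.005, 0.171, 0.985], [-0.001, 0.985, -0.171], [-1.0, -0.0, 0.005]]
force: [-1.0, -1.3, 3.7]
finger_gap: 0.0007
```

Run:
```python
from h import *
goal(-.1145,0,.0721)
```

```text
t13.45 carrier TCP [-0.1153 -0.0019  0.0781] F [-1.  -1.3  3.7] gap 0.0007
 rotvec [0.03 0.3  0.01]  shift now-frame [ 0.006   0.0008 -0.0019]  goal-frame [ 0.006   0.0008 -0.0019]
```

Request:
step_arm(xyz=[[0.003,0.0005,-0.001],[0.002,0,0]], rot=[[0,0,0],[0,0,0]], grip=[0,0])

```text
clock: 13.62
position: [0.5173, -0.1436, 0.0737]
eef_rot: [[0.007, 0.17, 0.985], [-0.002, 0.985, -0.17], [-1.0, -0.001, 0.007]]
force: [-0.5, -1.6, 4.8]
finger_gap: 0.0002
```

Request:
step_arm(xyz=[[0.002,0.0005,0],[0.002,0,0]], rot=[[0,0,0],[0,0,0]], grip=[0,0])

```text
clock: 13.78
position: [0.5174, -0.1434, 0.0701]
eef_rot: [[0.007, 0.17, 0.985], [-0.003, 0.985, -0.17], [-1.0, -0.001, 0.007]]
force: [-0.6, -3.6, 7.8]
finger_gap: 0.0007
```

Request:
step_arm(xyz=[[0.002,0.0005,0],[0.002,0,0]], rot=[[0,0,0],[0,0,0]], grip=[0,0])

```text
clock: 13.95
position: [0.5175, -0.1432, 0.0666]
eef_rot: [[0.007, 0.17, 0.985], [-0.003, 0.985, -0.17], [-1.0, -0.002, 0.007]]
force: [-2.8, -3.1, 11.7]
finger_gap: 0.0007
```

Request:
step_arm(xyz=[[0.002,0.0005,0],[0.002,0,0]], rot=[[0,0,0],[0,0,0]], grip=[0,0])

```text
clock: 14.12
position: [0.5176, -0.1425, 0.0624]
eef_rot: [[0.007, 0.171, 0.985], [-0.002, 0.985, -0.171], [-1.0, -0.001, 0.007]]
force: [-0.5, -2.2, 2.3]
finger_gap: 0.0002
```

Request:
step_arm(xyz=[[0.002,0.0005,0],[0.001,0,0]], rot=[[0,0,0],[0,0,0]], grip=[0,0])

```text
clock: 14.28
position: [0.5162, -0.1405, 0.0574]
eef_rot: [[0.004, 0.171, 0.985], [0.0, 0.985, -0.171], [-1.0, 0.001, 0.004]]
force: [0.2, -0.6, 0.3]
finger_gap: 0.0006
```

Request:
step_arm(xyz=[[0.002,0,0],[0.001,0,0]], rot=[[0,0,0],[0,0,0]], grip=[0,0])

```text
clock: 14.45
position: [0.5163, -0.1405, 0.0543]
eef_rot: [[0.004, 0.171, 0.985], [0.0, 0.985, -0.171], [-1.0, 0.001, 0.004]]
force: [0.0, -0.3, -0.2]
finger_gap: 0.0004
```

Request:
step_arm(xyz=[[0.001,0,0],[0.001,0,0]], rot=[[0,0,0],[0,0,0]], grip=[0,0])

```text
clock: 14.62
position: [0.5166, -0.1407, 0.0528]
eef_rot: [[0.004, 0.171, 0.985], [-0.0, 0.985, -0.171], [-1.0, 0.0, 0.004]]
force: [-0.5, 0.3, 0.9]
finger_gap: 0.0004
```

Run:
```python
from h import *
goal(-.112,0,.053)
from bench import arm
c=arm.capture("side");cv2.imwrite("pics/s8.png",cv2.resize(c["color"][170:290,190:330,::-1],None,fx=5,fy=5,interpolation=cv2.INTER_CUBIC))
```

```text
t14.62 carrier TCP [-0.1125 -0.0006  0.0528] F [-0.5  0.3  0.9] gap 0.0004
 rotvec [ 0.03  0.25 -0.02]  shift now-frame [-0.0002  0.0005 -0.0006]  goal-frame [-0.0002  0.0005 -0.0006]
```

View pics/s8.png

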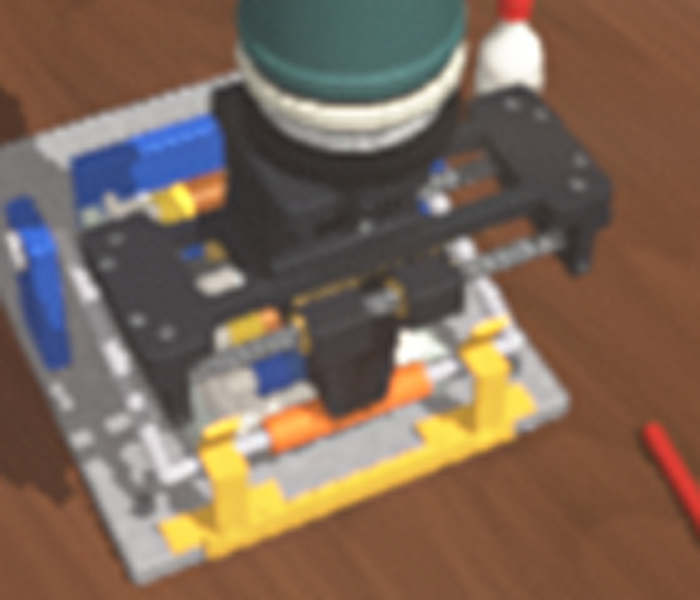

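Request:
step_arm(xyz=[[0.001,0,0]], rot=[[0,0,0]], grip=[0])

```text
clock: 14.75
position: [0.5169, -0.141, 0.0521]
eef_rot: [[0.005, 0.171, 0.985], [-0.001, 0.985, -0.171], [-1.0, 0.0, 0.005]]
force: [0.9, 0.5, 0.6]
finger_gap: 0.0005
```

Request:
step_arm(xyz=[[0.001,0,0]], rot=[[0,0,0]], grip=[0])

```text
clock: 14.83
position: [0.517, -0.141, 0.0512]
eef_rot: [[0.005, 0.171, 0.985], [-0.001, 0.985, -0.171], [-1.0, 0.0, 0.005]]
force: [-0.9, 0.0, 1.5]
finger_gap: 0.0004
```

Request:
step_arm(xyz=[[-0.005,0,0],[-0.02,0,0],[-0.035,0,0],[-0.035,0,0],[-0.035,0,0],[-0.035,0,0],[-0.035,0,0],[-0.03,0,0],[0,-0.03,0],[0,-0.03,0],[0,-0.03,0],[0,0,0]], rot=[[0,0,0],[0,0,0],[0,0,0],[0,0,0],[0,0,0],[0,0,0],[0,0,0],[0,0,0],[0,0,0],[0,0,0],[0,0,0],[0,0,0]], grip=[0,0,0,0,0,0,0,0,0,0,0,0])

```text
clock: 15.83
position: [0.4996, -0.2337, 0.2821]
eef_rot: [[0.006, 0.174, 0.985], [-0.004, 0.985, -0.174], [-1.0, -0.003, 0.007]]
force: [0.2, -0.1, -0.3]
finger_gap: 0.0002
```

Run:
```python
from h import *
goal(-.112,0,.053)
from bench import arm
c=arm.capture("side");cv2.imwrite("pics/s9.png",cv2.resize(c["color"][170:290,180:340,::-1],None,fx=5,fy=5,interpolation=cv2.INTER_CUBIC))
c=arm.capture("top");cv2.imwrite("pics/t9.png",c["color"][:,:,::-1])
c=arm.capture("wrist");cv2.imwrite("pics/w9.png",c["color"][:,:,::-1])
```

```text
t15.83 carrier TCP [-2.070e-01  2.000e-04  2.821e-01] F [ 0.2 -0.1 -0.3] gap 0.0002
 rotvec [-0.15  0.37  0.18]  shift now-frame [ 0.2288  0.0957 -0.0016]  goal-frame [2.291e-01 9.500e-02 2.000e-04]
```

View pics/s9.png

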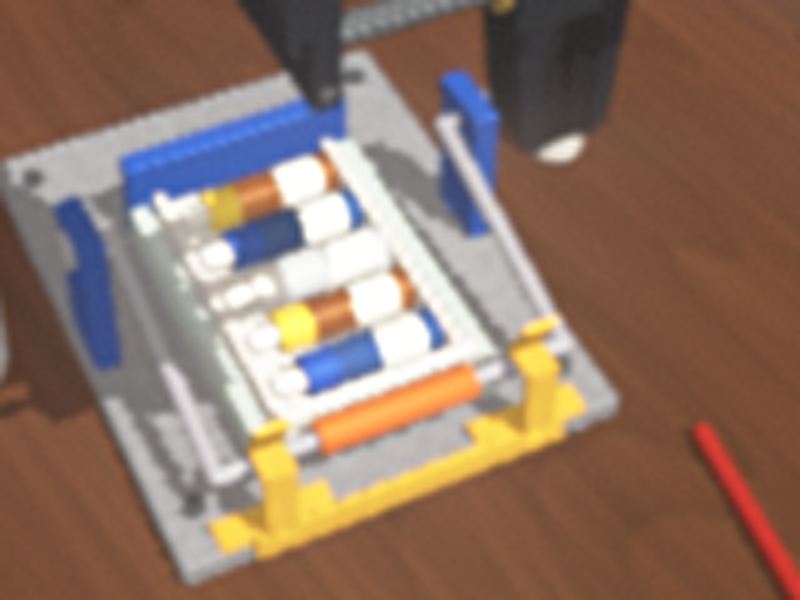

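View pics/w9.png

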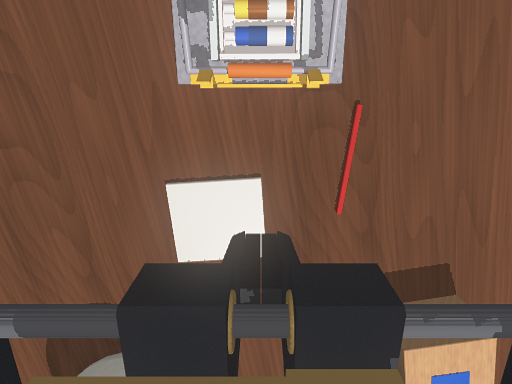

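View pics/t9.png

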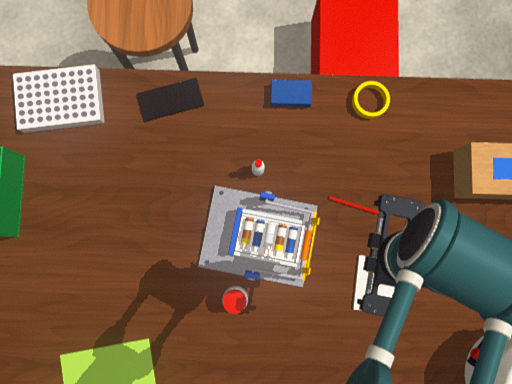

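Run:
```python
from h import *
bail_from_side(180+397.5/5-.5,170+410/5-.5)
s=pickle.load(open("pics/side0.pkl","rb"))
for d in(0,.005):
  print(d,((proj(s,car(Q,[[-.1-d,-.044,.046],[.05-d,.044,.046],[.05-d,-.044,.046]]))-[180,170]+.5)*5).round(0).tolist())
print("grip ctr b=0,.1",[((proj(s,car(Q,[[grip(b)[0],0,grip(b)[1]]]))-[180,170]+.5)*5).round(0).tolist() for b in (-.03,0,.05,.1,.2)])
```

```text
bail -0.013 err px 0.16 grip [-0.1117  0.      0.0435]
0 [[481.0, 350.0], [155.0, 185.0], [332.0, 128.0]]
0.005 [[487.0, 358.0], [159.0, 192.0], [336.0, 135.0]]
grip ctr b=0,.1 [[[398.0, 412.0]], [[399.0, 409.0]], [[400.0, 402.0]], [[402.0, 395.0]], [[403.0, 379.0]]]
```

Run:
```python
from h import *
s=pickle.load(open("pics/side0.pkl","rb"));t=pickle.load(open("pics/top0.pkl","rb"))
from bench import arm
out=[]
for c0,n,(u,v,w,h) in ((s,"side",(195,175,100,90)),(t,"top",(225,195,100,75))):
    im=arm.capture(n)["color"][v:v+h,u:u+w,::-1];k=6
    im=cv2.resize(im,None,fx=k,fy=k,interpolation=cv2.INTER_CUBIC)
    for d,col in((0,(0,255,0)),(.006,(255,0,255))):
        P=proj(c0,car(Q,[[-.1-d,-.044,.046],[-.1-d,.044,.046],[.05-d,.044,.046],[.05-d,-.044,.046]]))
        cv2.polylines(im,[((P-[u,v]+.5)*k).astype(int)],True,col,1)
    cv2.imwrite(f"pics/chk_{n}.png",im)
```

```text
(no output)
```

View pics/chk_side.png

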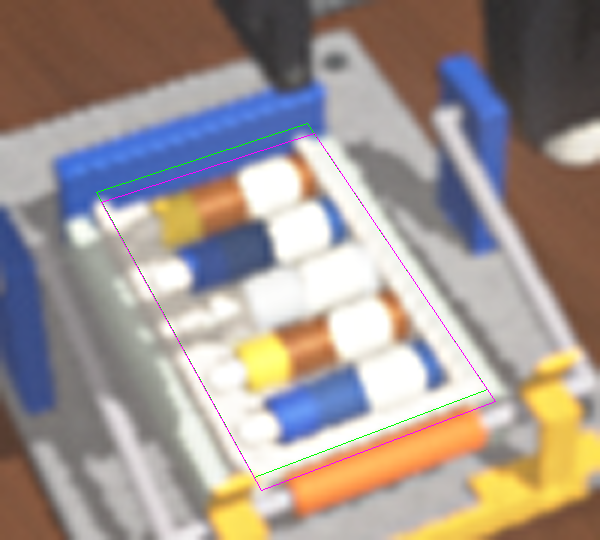

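View pics/chk_top.png

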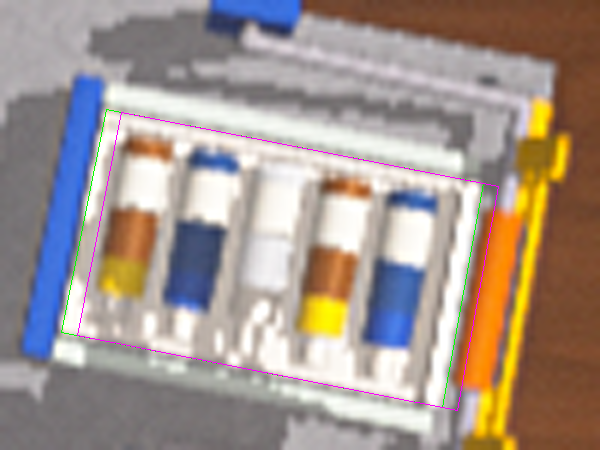

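Run:
```python
from bench import arm
print(arm.get_obs()["clock"],arm.finish_job())
```

```text
the job is handed in; nothing more can be done
16.0833 None
```

The carrier is ready for transport: the tray is home and the bail is snapped under both yellow hooks. I handed the job in at 16.1 s.

- **Tray:** I pushed it in from about 67 mm out. It slid at about 3 N until it stopped moving, and the push then rose to about 9 N with no further travel. The fingertip stopped at carrier x = -109.5 mm, which puts the tray's front at about -100 mm, where it should be when home.
- **Bail:** I swung it over from the rear with the closed fingertips, then pressed the grip down. The force peaked at about 12 N and dropped to nearly zero as the bar passed under the hooks. I pressed about 3 mm further with under 2 N, then let go.
- **Last checks:** With the arm clear, the side picture gives a bail angle of about -0.01 rad, with the bar under both hooks. The jar, bottle, tile and pencil look unmoved in the pictures. I compared these by eye and did not measure them.
- **One disagreement:** The top picture shows the tray exactly home, but the side overlay had it about 3 to 5 mm further out. I took that as error in the side view, because the force stop, the fingertip position and the top picture all agree.

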